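# Thread the spindle into the film roll stand

### The arm

A 6-joint arm with a two-finger parallel gripper is mounted at the origin on a cart in front of the work surface, level with it; the furniture and walls round the work are solid. World frame = base frame: x ahead of the robot, y to its left, z up, the work surface at z = 0. Lengths are in m, angles in degrees, forces in N, time in s.
With the tool pointing down it reaches from about 0.4 to 0.825 m from the base axis. Payload 7 kg.
Tool frame: the origin (TCP) lies on the centre line of the jaws, within the pads' length; the fingertips stand 22 mm ahead of it and the grasp point (between the pads) lies 3 mm ahead of it; z points along the fingers, y is the line along which they close (so a half turn about z gives the same grasp; the last joint's range is limited). The gripper opens to 88 mm and grips with 3 to 60 N. Pads are 19 mm wide; open, the fingers measure 130 mm over their backs; the gripper's body (78 mm by 193 mm) begins 47 mm behind the grasp point.
Start: joints at [-57.577, 20.546, 0.682, 0, -70.136, -16.507], TCP at [0.185, -0.649, 0.217] pointing down, gripper open.
Joint ranges: [-176.03, 176.03], [-82.01, 121.73], [-58.28, 71.71], [-173.87, 95.51], [-174.79, -0.11], [-173.66, 173.66]. Speed limits (degrees/s): [136.94, 136.94, 172.46, 180, 180, 180].

### API

Orientations are given as [roll, pitch, yaw] about the fixed x, y, z axes, in that order (R = Rz(yaw) Ry(pitch) Rx(roll)).
In Python, from plant import get_state, cams, r gives the robot as it stands.
- The arm moves only by the tool apply_moves, never from a script. Its argument "targets" is a list of rows, each an object with "dp": the shift along the world's x, y, z in m, a list of three; "yaw": the turn about the world's z in degrees. In form: [{"dp": [x, y, z], "yaw": yaw}, ...]. A call has 1 to 20 rows; each row is the pose to reach, as a shift and turn from the pose commanded when the call began; what a row does not reach only later rows make up. A row lasts 1/12 s, in which the tool goes at most 41.7 mm and 7.16 degrees, less where a joint would pass 70% of its speed; a pose out of reach is approached as far as the arm can. A call with a gripper value outside its range is refused whole. "grip" is the gripper command: -1 is fully open, 1 is shut, values between are in proportion, set as the call begins (left out, the last holds). The fingers move at their own pace and stop on an object; "squeeze" is the grip in N (left out, the last holds). Time passes only in rows, so rows that repeat a pose let the fingers close. It gives the time, the measured TCP pose, the force, the opening and the grip force at its end, in the units of the state.
- get_state(): the state, without advancing time (a new reading comes with each control period).
- cams.capture(name): name is "scene" or "top"; returns a dict with "image" (384x512x3 uint8, red, green, blue), "range_z" (384x512 float32, m along the optical axis (not along the pixel's ray), 0 where there is no reading), "fx", "fy", "cx", "cy" (pixels), "R" (3x3) and "t" (3): a world point X has camera coordinates R X + t. Camera axes: x right, y down, z forward; pixel columns grow to the right and rows downward; lengths in m; the calibration is good to about 2 mm. A picture is of the moment at which its call begins.
- r.close_job(): hands the job in; it is judged then, once.
The state is a dict: "time_s": time; "joints": joint angles; "qd": joint speeds; "joint_torque": joint torques, N m; "tcp_pos": TCP position; "eef_rot": TCP orientation; "contact_force": force on the tool from outside, world axes, zero at the start; "moment": the same for the moment, N m; "gripper_width": finger opening in m; "gripper_force": force on a finger pad.
Only numpy, scipy, OpenCV 4.12 (cv2) and the standard library are available. Lean on these libraries where they do the work, as an engineer would, in place of code of your own. Each camera call takes 0.05 s, during which the arm holds its last target. There are 200 camera calls.

### The job

Load the film roll stand: turn the wing of the lock anticlockwise (seen from above) as far as it goes, which draws its pin out of the bush below it, then take the spindle out of its V-rest and thread it nose first through the bush in the low cheek, the roll and the bush in the tall cheek, until its collar sits against the low cheek's bush. Do not disturb the tools and the tape roll lying about, and finish still gripping the spindle fully home, holding it still there so that I can turn the lock back into its groove.

Things in the scene. Friction and masses are not known exactly. Their poses are not given: they have to be found in the camera images.
- stand: film roll stand fixed to the bench; origin under its base plate (120 x 190 x 8 mm). Two aluminium cheeks 54 mm wide: low one (top 95 mm high) at y +46 to +64 mm, tall one (top 105) at y -64 to -46. Between them a white film roll, 64 mm diameter, 70 long, bore 27, spins on two rollers. Spindle axis: along y at x = 0, 75 mm up; the spindle goes in from the +y side towards -y.
- entry_bush (a point): centre of the outer (+y) end face of the brass bush in the low cheek, at y = +68 mm in the stand, 75 mm up; axes as the stand. Bore 17 mm diameter; its mouth is a funnel, 25 mm at this face narrowing over 4 mm; flange 33 mm diameter. The spindle's collar seats on this face.
- lock_bush (a point): centre of the roll-side (+y) end face of the like bush (same bore and funnel) in the tall cheek, at y = -42 mm in the stand, 75 mm up, on the same axis; its far end is at y = -64 mm. While the lock is shut its 6 mm pin, at y = -55 mm, stands down across this bore and stops the spindle; from 1.15 rad on the bore is clear.
- lock (a joint): angle of the lock's wing in rad: 0 shut, grows anticlockwise seen from above, stop at 1.35 (open, pin drawn up). It starts between 0 and 0.2, turns stiffly (0.08 N m) and stays where it is left.
- lock_wing (a point): centre of the top of the lock's black wing, 139 mm above the bench, on the lock's vertical axis over the tall cheek (y = -55 mm in the stand). The wing is an upright bar 36 mm long, 8.5 thick, 19 high, lying along this point's x axis (the stand's x axis when the lock reads 0; it turns with the wing). Below it 9 mm of free height round a 12 mm stem, then an 18 mm boss.
- spindle: loose steel spindle, 202 mm long, about 0.14 kg, lying level in the V-rest, axis 36 mm above the bench; its turn about its axis does not matter. Origin: on the axis at the collar's front face; nose along its own -y. Shaft 14 mm diameter to y = -138 mm, then tapering to 6 mm at -150; lock groove at -117 to -129. Collar 30 mm diameter, y 0 to +6; dark ribbed grip 18 mm diameter, y +6 to +52.
- spindle_nose (a point): nose end of the spindle, on its axis, 150 mm ahead of the collar's front face; axes as the spindle.
- spindle_grip (a point): middle of the spindle's ribbed grip, on the axis, 29 mm behind the collar's front face; it overhangs the V-rest, with free space on both sides and below.
- v_rest: V-rest fixed to the bench: dark steel base plate 60 x 150 x 4 mm with two V-shaped saddles, tops 45 mm high, that carry the spindle's shaft 22 and 112 mm ahead of its collar. Origin: on the bench, below the spindle's collar face; its -y axis points along the spindle to the nose.
- tape_roll: bystander: roll of brown tape lying flat, 98 mm diameter, 48 mm high; origin at the centre of its underside. To be left alone.
- hex_key: bystander: black hex key lying on the bench, 93 mm long; origin at its centre on the bench. To be left alone.
- screwdriver: bystander: yellow-handled screwdriver lying on the bench, 196 mm long; origin at its centre on the bench. To be left alone.
Mind the look-alikes: they are no part of the job. There is more than one size of the spindle; the one meant has the size given above.

How it is judged:
By the outcome, as a careful person would: the job done as asked, in the order asked, and still so for the second after the job is handed in, while the arm keeps its last pose, push and grip.
It also fails if it takes over 66 s, if anything falls off the work surface, if the arm or the gripper's body presses on something with over 40 N, if the wrist force passes 120 N, or if a joint passes its speed limit or range.

## Working session

There is one attempt and no reset: what is moved stays moved. The work goes in short steps, Python scripts to look and compute and a tool call to move; the robot and the scene stay as the last step left them, time stands still between calls to the robot, and variables do not carry over. Pictures are saved under pics/ and viewed, at most 10 in all, crops included, and the job is handed in when it is done.

Besides the shell and the picture viewer there is one more tool, called after "Request:" by a JSON object that holds its "name" and its "arguments". apply_moves: Moves the arm, as the interface text tells. Its arguments: {"type":"object","properties":{"targets":{"type":"array","items":{"type":"object","properties":{"dp":{"type":"array","items":{"type":"number"}},"yaw":{"type":"number"}}}},"grip":{"type":"number"},"squeeze":{"type":"number"}},"required":["targets"]}

```bash
mkdir -p pics; cat > h.py <<'E'
import numpy as np, cv2
from plant import get_state, cams, r
def cap(n):
    c=cams.capture(n); return c
def cloud(c):
    z=c['range_z'].astype(float); v,u=np.mgrid[:z.shape[0],:z.shape[1]]
    P=np.stack([(u-c['cx'])/c['fx']*z,(v-c['cy'])/c['fy']*z,z],-1)
    W=(P-c['t'])@c['R']; W[z==0]=np.nan
    return W
def save(c,name): cv2.imwrite('pics/'+name,c['image'][:,:,::-1])
E
python3 - <<'E'
from h import *
import pickle
d={}
for n in('scene','top'):
    c=cap(n); d[n]=c; print(n,c['R'].round(3).tolist(),c['t'],c['fx'],c['cx'],'cam at',-c['R'].T@c['t'])
pickle.dump(d,open('d.pkl','wb'))
im=np.hstack([d['scene']['image'],d['top']['image']])
save(d['scene'],'s0.png');save(d['top'],'t0.png')
print(get_state())
E
```

```text
scene [[-0.708, -0.706, 0.002], [-0.37, 0.369, -0.852], [0.601, -0.605, -0.523]] [0.31776343 0.32568045 0.77600287] 434.5471299588252 259.04246839684834 cam at [-0.12073764  0.57329343  0.68262645]
top [[0.013, -1.0, 0.005], [-0.98, -0.014, -0.197], [0.197, -0.002, -0.98]] [-0.12804753  0.57053952  1.13865981] 376.0891373388003 260.3432331939118 cam at [ 0.33610668 -0.1181184   1.22944622]
{'time_s': 0.1, 'joints': array([-5.75772936e+01,  2.05873409e+01,  6.39300835e-01, -1.76798151e-02,
       -7.01360239e+01, -1.65063768e+01]), 'qd': array([ 0.02118753, -0.09640469,  0.09005962,  0.04519004, -0.03260245,
       -0.0341306 ]), 'joint_torque': array([-1.47923969e-03, -5.84165239e+01,  2.93748808e+01,  7.01557472e+00,
        1.00962940e-02, -5.47640457e-05]), 'tcp_pos': array([ 0.18495056, -0.64869871,  0.21631857]), 'eef_rot': array([ 1.79914678e+02, -7.95049468e-03, -1.64089684e+02]), 'contact_force': array([ 0.46155078, -0.57088384, -0.72137428]), 'moment': array([ 0.01158662, -0.05163819,  0.02281798]), 'gripper_force': 0.0, 'gripper_width': 0.0877475660889344}
```

View pics/s0.png

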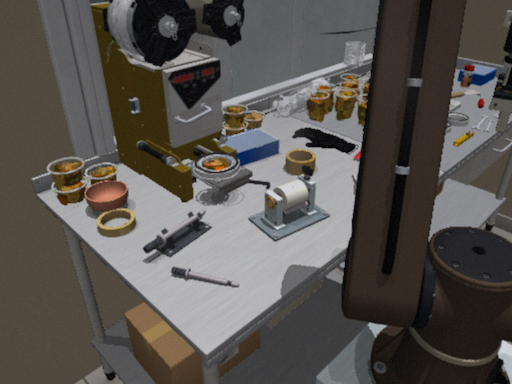

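View pics/t0.png

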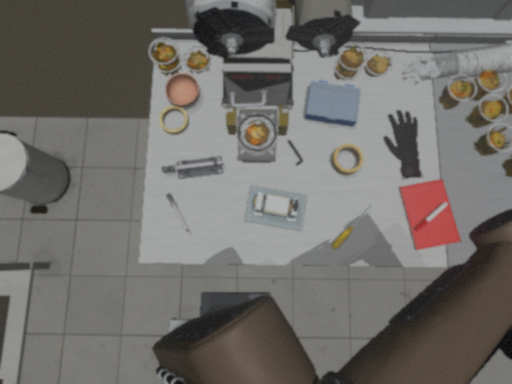

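The scene shows three candidates. The spindle in the V-rest is at scene (180,235), top (197,167). A loose thinner spindle-like tool lies at scene (205,277), top (178,213). The dark rod pair on the machine at scene (160,160) is a fixture. The one in the V-rest fits the description, and I'll confirm that in a crop. The stand is at scene (288,207), top (276,207), with its lock at the right-hand end.

```bash
python3 - <<'E'
from h import *
import pickle
d=pickle.load(open('d.pkl','rb'))
s=d['scene']['image'];t=d['top']['image']
a=cv2.resize(s[145:295,135:335],(800,600),interpolation=cv2.INTER_CUBIC)
cv2.imwrite('pics/c1.png',a[:,:,::-1])
b=cv2.resize(t[145:240,155:315],(800,475),interpolation=cv2.INTER_CUBIC)
cv2.imwrite('pics/c2.png',b[:,:,::-1])
for n,(r0,r1,c0,c1) in {'scene':(205,260,140,215),'top':(150,185,155,230)}.items():
    W=cloud(d[n])[r0:r1,c0:c1].reshape(-1,3); 
    print(n,'bench z',np.nanmedian(W[W[:,2]<.012][:,2]))
    P=W[(W[:,2]>.02)&(W[:,2]<.06)]; print(len(P),P.min(0),P.max(0),P.mean(0))
    m=P[:,:2].mean(0);u,sv,vt=np.linalg.svd(P[:,:2]-m); print(vt[0],sv, np.degrees(np.arctan2(vt[0,1],vt[0,0])))
for n,(r0,r1,c0,c1) in {'scene':(160,240,245,335),'top':(178,235,240,312)}.items():
    W=cloud(d[n])[r0:r1,c0:c1].reshape(-1,3); 
    for lo,hi in((.004,.013),(.085,.1),(.1,.112),(.125,.15)):
        P=W[(W[:,2]>lo)&(W[:,2]<hi)]
        if len(P)>3:
            rc=cv2.minAreaRect(P[:,:2].astype(np.float32)*1000); print(n,lo,hi,len(P),P.mean(0).round(4),rc, np.percentile(P[:,2],[5,50,95]).round(4))
E
```

```text
scene bench z -0.0019225732150254234
567 [0.60674316 0.00492431 0.020036  ] [0.66248423 0.20406059 0.05023962] [0.62719581 0.11886604 0.03779706]
[-0.15185153  0.98840331] [1.35505548 0.17606811] 98.73424073182117
top bench z 0.0002937566017102771
364 [0.60879811 0.00221231 0.02872574] [0.66053863 0.19911497 0.05263087] [0.63234079 0.10577344 0.04134762]
[ 0.14547268 -0.98936227] [1.07837769 0.14818949] -81.63534818168816
scene 0.004 0.013 1145 [ 0.5061 -0.167   0.0067] ((587.83740234375, -246.28598022460938), (219.7701416015625, 429.2745361328125), 48.44258499145508) [0.0043 0.0061 0.0115]
scene 0.085 0.1 468 [ 0.5063 -0.1536  0.092 ] ((544.9473266601562, -145.4156494140625), (205.56080627441406, 120.58917999267578), 21.12529945373535) [0.0859 0.0919 0.0989]
scene 0.1 0.112 259 [ 0.4956 -0.1818  0.1032] ((497.4463195800781, -181.572021484375), (100.49720001220703, 56.72366714477539), 83.1697769165039) [0.1003 0.1028 0.1076]
scene 0.125 0.15 59 [ 0.4897 -0.2205  0.1332] ((491.05877685546875, -220.87905883789062), (34.174896240234375, 11.648516654968262), 5.0691142082214355) [0.1263 0.1336 0.1382]
top 0.004 0.013 1236 [ 0.4975 -0.17    0.0079] ((509.40167236328125, -171.35208129882812), (185.4237823486328, 234.9600372314453), 0.8167829513549805) [0.0044 0.0079 0.0118]
top 0.085 0.1 305 [ 0.5025 -0.1539  0.0938] ((502.8823547363281, -169.69912719726562), (131.7429962158203, 60.391170501708984), 81.06776428222656) [0.0867 0.0938 0.0994]
top 0.1 0.112 349 [ 0.5004 -0.1798  0.1047] ((498.1488952636719, -184.74765014648438), (98.1437759399414, 53.02530288696289), 83.91426086425781) [0.1007 0.1045 0.1092]
top 0.125 0.15 45 [ 0.4932 -0.2247  0.1384] ((493.85565185546875, -225.0255126953125), (34.26418685913086, 11.953886032104492), 2.695404529571533) [0.133  0.1392 0.1433]
```

View pics/c1.png

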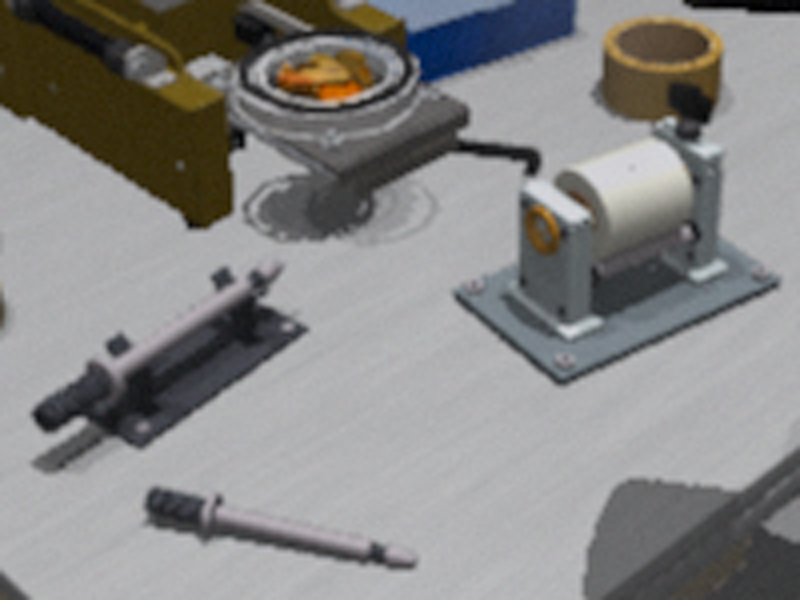

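View pics/c2.png

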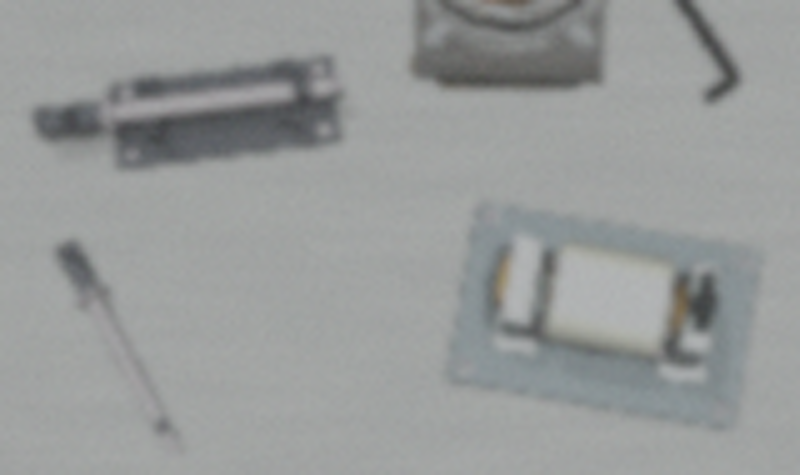

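c1 confirms it. The spindle in the V-rest has its ribbed grip at crop (70,400), is about 200 mm long, and points its nose towards the upper right (-y). The loose one at crop (280,530) is a different size and lies on the bench. The stand's brass entry bush is at crop (543,230) and the wing is at (690,105). I'll fit models to both clouds next.

```bash
cat > fit.py <<'E'
from h import *
from scipy.optimize import least_squares
def box(p,lo,hi):
    lo=np.array(lo);hi=np.array(hi); q=np.abs(p-(lo+hi)/2)-(hi-lo)/2
    return np.linalg.norm(np.maximum(q,0),axis=1)+np.minimum(q.max(1),0)
def cyl(p,ax,c,r,a,b):
    o=[i for i in range(3) if i!=ax]
    dr=np.hypot(p[:,o[0]]-c[0],p[:,o[1]]-c[1])-r; da=np.abs(p[:,ax]-(a+b)/2)-(b-a)/2
    q=np.stack([dr,da],1); return np.linalg.norm(np.maximum(q,0),axis=1)+np.minimum(q.max(1),0)
def loc(P,x,y,z,yaw):
    c,s=np.cos(yaw),np.sin(yaw); return (P-[x,y,z])@np.array([[c,-s,0],[s,c,0],[0,0,1]])
def stand(P,q):
    p=loc(P,*q[:4])*1000
    w=loc(p,0,-55,0,q[4])
    return np.min([box(p,[-60,-95,0],[60,95,8]),box(p,[-27,46,8],[27,64,95]),box(p,[-27,-64,8],[27,-46,105]),
      cyl(p,1,(0,75),32,-35,35),cyl(p,1,(0,75),16.5,64,68),cyl(p,1,(0,75),16.5,-46,-42),cyl(p,2,(0,-55),9,105,111),
      box(w,[-18,-4.25,120],[18,4.25,139])],0)
def spin(P,q):
    p=loc(P,*q[:4])*1000
    return np.min([cyl(p,1,(0,0),7,-138,0),cyl(p,1,(0,0),5,-150,-138),cyl(p,1,(0,0),15,0,6),cyl(p,1,(0,0),9,6,52)],0)
def vrest(P,q):
    p=loc(P,*q[:4])*1000
    s=spin(P,q)
    # two saddles as generic slabs below axis; plate
    return np.minimum(s,box(p,[-30,-142,-36],[30,8,-32]))
def fit(f,P,q0,sc=1.5):
    r=least_squares(lambda q:f(P,q),q0,loss='soft_l1',f_scale=sc,x_scale=[.001,.001,.001,.01,.01][:len(q0)])
    return r.x,np.median(np.abs(f(P,r.x)))
def near(W,c,rad,z0,z1):
    W=W.reshape(-1,3); W=W[~np.isnan(W[:,0])]
    return W[(np.hypot(*(W[:,:2]-c).T)<rad)&(W[:,2]>z0)&(W[:,2]<z1)]
E
cat > m1.py <<'E'
from fit import *
import pickle
d=pickle.load(open('d.pkl','rb'))
for n in('scene','top'):
    W=cloud(d[n])
    P=near(W,[.5,-.17],.12,.004,.16)
    for y0 in(-.12,-.2):
        q,e=fit(stand,P,[.5,-.17,0,y0,.1]); print(n,'stand',q.round(4),np.degrees(q[3:]).round(2),len(P),e)
        P=P[np.abs(stand(P,q))<8]
    for z0 in (.022,.03):
        P=near(W,[.63,.105],.12,z0,.056)
        q,e=fit(spin,P,[.627,.15,.036,.15]);
        for k in range(3):
            P2=P[np.abs(spin(P,q))<4]; q,e=fit(spin,P2,q,1.)
        print(n,'spin',z0,q.round(4),np.degrees(q[3]).round(2),len(P),len(P2),e)
E
python3 m1.py
```

```text
scene stand [ 0.5017 -0.1698 -0.0022 -0.1617  0.0135] [-9.27  0.77] 2767 0.9778850423441696
scene stand [ 0.5018 -0.1698 -0.0022 -0.1615  0.013 ] [-9.25  0.75] 2731 0.9600320013817019
scene spin 0.022 [0.6258 0.1516 0.0341 0.1374] 7.87 560 482 0.8485811821656579
scene spin 0.03 [0.6258 0.1518 0.0341 0.1377] 7.89 525 454 0.8741207611540913
top stand [ 5.031e-01 -1.709e-01  3.000e-04 -1.571e-01  5.480e-02] [-9.    3.14] 2161 1.4699251646255735
top stand [ 5.032e-01 -1.709e-01  3.000e-04 -1.591e-01  5.810e-02] [-9.12  3.33] 2065 1.3783430128253586
top spin 0.022 [0.6271 0.1495 0.0359 0.1434] 8.22 368 297 1.0588335676934086
top spin 0.03 [0.6271 0.1495 0.0359 0.1434] 8.22 363 297 1.0588335670843207
```

The two cameras agree within 2 mm. Stand at (0.5024, -0.1704) with yaw -9.2°, wing at (0.4936, -0.2247) with yaw about -7°. Spindle collar at (0.6265, 0.1506) with yaw 8.1°. Moving over the wing.

Request:
{"name": "apply_moves", "arguments": {"targets": [{"dp":[0.024,0.033,0],"yaw":-2},{"dp":[0.048,0.066,0],"yaw":-4},{"dp":[0.072,0.099,0],"yaw":-6},{"dp":[0.096,0.132,0],"yaw":-8},{"dp":[0.12,0.165,0],"yaw":-10},{"dp":[0.144,0.198,0],"yaw":-12},{"dp":[0.168,0.231,0],"yaw":-14},{"dp":[0.192,0.264,0],"yaw":-16},{"dp":[0.216,0.297,0],"yaw":-18},{"dp":[0.24,0.33,0],"yaw":-20},{"dp":[0.264,0.363,0],"yaw":-22},{"dp":[0.288,0.396,0],"yaw":-22.9},{"dp":[0.3,0.415,-0.01],"yaw":-22.9},{"dp":[0.3087,0.424,-0.02],"yaw":-22.9},{"dp":[0.3087,0.424,-0.03],"yaw":-22.9},{"dp":[0.3087,0.424,-0.03],"yaw":-22.9},{"dp":[0.3087,0.424,-0.03],"yaw":-22.9},{"dp":[0.3087,0.424,-0.03],"yaw":-22.9}], "grip": -0.3, "squeeze": 40}}

```text
time_s: 1.6
tcp_pos: [0.4932, -0.2261, 0.1873]
eef_rot: [-180.0, -0.0, 172.9]
contact_force: [-0.1, -0.2, 0.3]
gripper_width: 0.057
gripper_force: 0.0
```

Request:
{"name": "apply_moves", "arguments": {"targets": [{"dp":[0,0.001,-0.01],"yaw":0},{"dp":[0,0.001,-0.02],"yaw":0},{"dp":[0,0.001,-0.03],"yaw":0},{"dp":[0,0.001,-0.038],"yaw":0},{"dp":[0,0.001,-0.044],"yaw":0},{"dp":[0,0.001,-0.044],"yaw":0},{"dp":[0,0.001,-0.044],"yaw":0}]}}

```text
time_s: 2.18
tcp_pos: [0.4936, -0.2241, 0.1427]
eef_rot: [-180.0, -0.1, 173.0]
contact_force: [0.1, -0.3, 1.1]
gripper_width: 0.0569
gripper_force: 0.0
```

```bash
python3 - <<'E'
from h import *
s=get_state();print(s['tcp_pos'],s['contact_force'])
c=cap('scene');a=cv2.resize(c['image'][115:235,220:380],(800,600),interpolation=cv2.INTER_CUBIC)
cv2.imwrite('pics/w1.png',a[:,:,::-1])
E
```

```text
[ 0.49358843 -0.22413643  0.14270766] [ 0.12971263 -0.2955567   1.05026256]
```

View pics/w1.png

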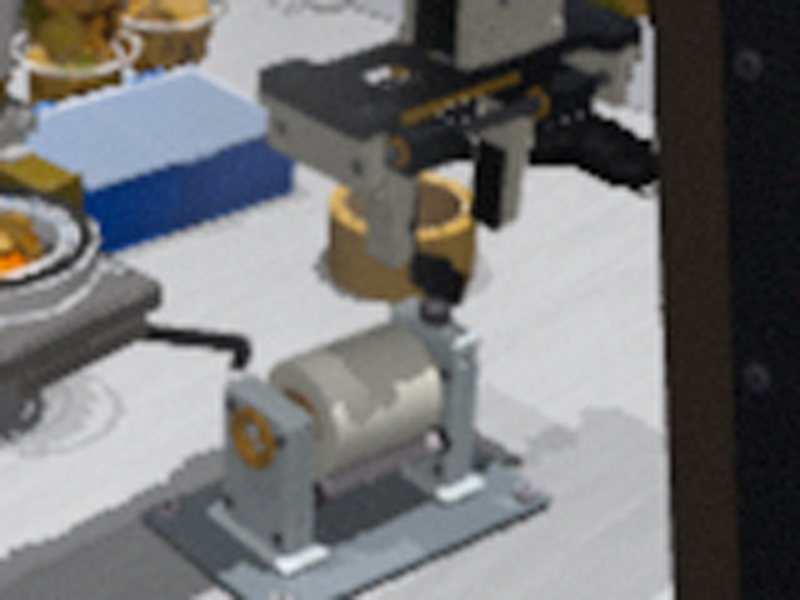

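The fingers (crop (390,240) and (500,200)) straddle the wing at (437,275). I'll close on it and then turn.

Request:
{"name": "apply_moves", "arguments": {"targets": [{"dp":[0,0,0],"yaw":0},{"dp":[0,0,0],"yaw":0},{"dp":[0,0,0],"yaw":0},{"dp":[0,0,0],"yaw":0},{"dp":[0,0,0],"yaw":0},{"dp":[0,0,0],"yaw":0},{"dp":[0,0,0],"yaw":0}], "grip": 1, "squeeze": 40}}

```text
time_s: 2.82
tcp_pos: [0.4938, -0.2241, 0.1432]
eef_rot: [180.0, 0.0, 173.0]
contact_force: [0.9, -0.9, -0.1]
gripper_width: 0.0159
gripper_force: 0.0
```

Request:
{"name": "apply_moves", "arguments": {"targets": [{"dp":[0,0,0],"yaw":0},{"dp":[0,0,0],"yaw":0},{"dp":[0,0,0],"yaw":0},{"dp":[0,0,0],"yaw":0}]}}

```text
time_s: 3.15
tcp_pos: [0.4938, -0.2241, 0.1431]
eef_rot: [180.0, -0.0, 173.0]
contact_force: [-0.6, 0.1, -0.5]
gripper_width: 0.0005
gripper_force: 0.0
```

It closed on nothing. I'll measure the fingertips against the wing in the depth data.

```bash
python3 - <<'E'
from fit import *
import pickle
c=cap('scene');pickle.dump(c,open('d2.pkl','wb'));a=cv2.resize(c['image'][130:210,270:370],(800,600),interpolation=cv2.INTER_CUBIC)
cv2.imwrite('pics/w2.png',a[:,:,::-1])
W=cloud(c)
P=near(W,[.4936,-.2247],.06,.11,.2)
for z in np.arange(.11,.2,.005):
    Q=P[(P[:,2]>=z)&(P[:,2]<z+.005)]
    if len(Q): print(z.round(3),len(Q),Q.min(0).round(4)[:2],Q.max(0).round(4)[:2],Q.mean(0).round(4)[:2])
def px(X): p=c['R']@X+c['t']; return (p[:2]/p[2]*[c['fx'],c['fy']]+[c['cx'],c['cy']]-[270,130])*[8,7.5]
print('tip',px(np.array([.4938,-.2241,.121])),'wingtop',px(np.array([.4936,-.2247,.139])))
E
```

```text
0.11 11 [ 0.4866 -0.2252] [ 0.4972 -0.2142] [ 0.4905 -0.2206]
0.115 8 [ 0.4758 -0.2259] [ 0.5064 -0.2165] [ 0.4873 -0.2208]
0.12 16 [ 0.4754 -0.2244] [ 0.5116 -0.2155] [ 0.4944 -0.2192]
0.125 21 [ 0.4747 -0.2239] [ 0.5077 -0.2152] [ 0.487  -0.2195]
0.13 16 [ 0.4748 -0.2259] [ 0.5061 -0.2161] [ 0.4889 -0.2206]
0.135 25 [ 0.4742 -0.231 ] [ 0.5079 -0.2149] [ 0.4906 -0.2214]
0.15 13 [ 0.4785 -0.2345] [ 0.4992 -0.2074] [ 0.4843 -0.2202]
0.155 28 [ 0.4787 -0.243 ] [ 0.5017 -0.2063] [ 0.4859 -0.2181]
0.16 24 [ 0.4787 -0.2394] [ 0.5025 -0.2072] [ 0.4864 -0.2173]
0.165 24 [ 0.4784 -0.2369] [ 0.5019 -0.2059] [ 0.4857 -0.2186]
0.17 25 [ 0.4781 -0.2416] [ 0.5029 -0.2056] [ 0.4865 -0.2179]
0.175 26 [ 0.4786 -0.2395] [ 0.502  -0.2037] [ 0.4852 -0.2171]
0.18 27 [ 0.4786 -0.2414] [ 0.5071 -0.2037] [ 0.4856 -0.2198]
0.185 28 [ 0.4796 -0.2404] [ 0.5063 -0.2035] [ 0.4873 -0.216 ]
0.19 28 [ 0.4768 -0.2429] [ 0.5055 -0.2021] [ 0.4855 -0.2171]
0.195 34 [ 0.4778 -0.2439] [ 0.5045 -0.1998] [ 0.4852 -0.2174]
tip [296.55921071 320.05703834] wingtop [301.51102822 274.61778982]
```

View pics/w2.png

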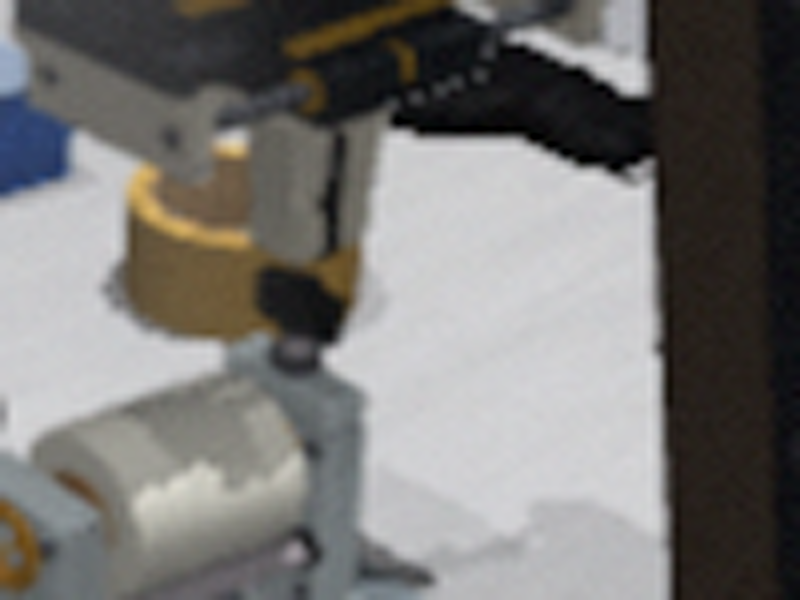

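The fingertips really end at z ≈ 0.150, about 28 mm higher than the stated geometry implies. Lateral alignment is right. I'll open and go down 28 mm.

Request:
{"name": "apply_moves", "arguments": {"targets": [{"dp":[0,0,0],"yaw":0},{"dp":[0,0,0],"yaw":0},{"dp":[0,0,0],"yaw":0},{"dp":[0,0,0],"yaw":0},{"dp":[0,0,0],"yaw":0},{"dp":[0,0,0],"yaw":0},{"dp":[0,0,0],"yaw":0}], "grip": -0.2}}

```text
time_s: 3.78
tcp_pos: [0.4938, -0.2241, 0.1432]
eef_rot: [180.0, -0.0, 173.0]
contact_force: [-0.7, 0.4, 1.1]
gripper_width: 0.0413
gripper_force: 0.0
```

Request:
{"name": "apply_moves", "arguments": {"targets": [{"dp":[0,0,-0.004],"yaw":0},{"dp":[0,0,-0.008],"yaw":0},{"dp":[0,0,-0.012],"yaw":0},{"dp":[0,0,-0.016],"yaw":0},{"dp":[0,0,-0.02],"yaw":0},{"dp":[0,0,-0.02],"yaw":0},{"dp":[0,0,-0.02],"yaw":0}]}}

```text
time_s: 4.37
tcp_pos: [0.4936, -0.2241, 0.1227]
eef_rot: [-180.0, -0.0, 173.0]
contact_force: [-0.2, 1.0, -0.1]
gripper_width: 0.0528
gripper_force: 0.0
```

```bash
python3 - <<'E'
from fit import *
c=cap('scene')
W=cloud(c)
P=near(W,[.4936,-.2247],.07,.10,.2)
for z in np.arange(.11,.17,.004):
    Q=P[(P[:,2]>=z)&(P[:,2]<z+.004)]
    if len(Q): print(z.round(3),len(Q),Q.min(0).round(4)[:2],Q.max(0).round(4)[:2],Q.mean(0).round(4)[:2])
E
```

```text
0.11 7 [ 0.4856 -0.2264] [ 0.496 -0.219] [ 0.4897 -0.2209]
0.114 4 [ 0.4881 -0.2214] [ 0.4965 -0.2194] [ 0.4912 -0.22  ]
0.118 8 [ 0.4752 -0.223 ] [ 0.5018 -0.2166] [ 0.4877 -0.219 ]
0.122 13 [ 0.4756 -0.2221] [ 0.5028 -0.2168] [ 0.4858 -0.2192]
0.126 16 [ 0.4741 -0.2527] [ 0.503 -0.2  ] [ 0.4883 -0.2201]
0.13 28 [ 0.4756 -0.2536] [ 0.5044 -0.1827] [ 0.4878 -0.2229]
0.134 52 [ 0.4738 -0.2648] [ 0.5059 -0.181 ] [ 0.4879 -0.2236]
0.138 31 [ 0.4769 -0.2634] [ 0.5062 -0.1814] [ 0.4892 -0.2163]
0.142 27 [ 0.4764 -0.2629] [ 0.5059 -0.1801] [ 0.4887 -0.2159]
0.146 25 [ 0.4745 -0.266 ] [ 0.5069 -0.1822] [ 0.4886 -0.2164]
0.15 25 [ 0.475  -0.2653] [ 0.506  -0.1805] [ 0.4859 -0.224 ]
0.154 28 [ 0.476  -0.2661] [ 0.5067 -0.1802] [ 0.4877 -0.222 ]
0.158 23 [ 0.476  -0.2655] [ 0.5055 -0.1799] [ 0.4875 -0.2207]
0.162 23 [ 0.475  -0.2638] [ 0.5042 -0.1778] [ 0.4864 -0.2232]
0.166 30 [ 0.4748 -0.2685] [ 0.5001 -0.1776] [ 0.4855 -0.2232]
0.17 25 [ 0.4736 -0.2663] [ 0.4977 -0.1778] [ 0.4839 -0.2301]
```

Request:
{"name": "apply_moves", "arguments": {"targets": [{"dp":[0,0,-0.004],"yaw":0},{"dp":[0,0,-0.008],"yaw":0},{"dp":[0,0,-0.008],"yaw":0}]}}

```text
time_s: 4.67
tcp_pos: [0.4933, -0.224, 0.1143]
eef_rot: [180.0, -0.1, 173.0]
contact_force: [-0.8, 0.3, 0.5]
gripper_width: 0.0527
gripper_force: 0.0
```

Request:
{"name": "apply_moves", "arguments": {"targets": [{"dp":[0,0,0],"yaw":0},{"dp":[0,0,0],"yaw":0},{"dp":[0,0,0],"yaw":0},{"dp":[0,0,0],"yaw":0},{"dp":[0,0,0],"yaw":0},{"dp":[0,0,0],"yaw":0},{"dp":[0,0,0],"yaw":0},{"dp":[0,0,0],"yaw":0},{"dp":[0,0,0],"yaw":0},{"dp":[0,0,0],"yaw":0},{"dp":[0,0,0],"yaw":0},{"dp":[0,0,0],"yaw":0}], "grip": 1, "squeeze": 40}}

```text
time_s: 5.67
tcp_pos: [0.4938, -0.2238, 0.1152]
eef_rot: [180.0, 0.0, 173.0]
contact_force: [-0.1, 5.1, 2.5]
gripper_width: 0.008
gripper_force: 40.0
```

Request:
{"name": "apply_moves", "arguments": {"targets": [{"dp":[0,0.001,0],"yaw":4},{"dp":[0,0.001,0],"yaw":9},{"dp":[0,0.001,0],"yaw":14},{"dp":[0,0.001,0],"yaw":19},{"dp":[0,0.001,0],"yaw":24},{"dp":[0,0.001,0],"yaw":29},{"dp":[0,0.001,0],"yaw":34},{"dp":[0,0.001,0],"yaw":39},{"dp":[0,0.001,0],"yaw":44},{"dp":[0,0.001,0],"yaw":49},{"dp":[0,0.001,0],"yaw":54},{"dp":[0,0.001,0],"yaw":59},{"dp":[0,0.001,0],"yaw":64},{"dp":[0,0.001,0],"yaw":68},{"dp":[0,0.001,0],"yaw":71},{"dp":[0,0.001,0],"yaw":73},{"dp":[0,0.001,0],"yaw":73},{"dp":[0,0.001,0],"yaw":73}]}}

```text
time_s: 7.17
tcp_pos: [0.4944, -0.2246, 0.1153]
eef_rot: [-179.9, -0.1, -114.0]
contact_force: [2.2, -7.1, -3.5]
gripper_width: 0.0083
gripper_force: 40.0
```

```bash
python3 -c "
from h import *
s=get_state();print(s['moment'],s['contact_force'],s['eef_rot'],s['joints'])"
```

```text
[-2.24023592e+00 -7.97443230e-01 -2.00858768e-04] [ 2.18847717 -7.09928994 -3.46710833] [-1.79904668e+02 -8.39303301e-02 -1.13963165e+02] [ -3.66134657  13.35176151 -24.08373425   0.14090417 -52.50429903
 -20.38745834]
```

Request:
{"name": "apply_moves", "arguments": {"targets": [{"dp":[0,0,0],"yaw":1},{"dp":[0,0,0],"yaw":2},{"dp":[0,0,0],"yaw":3},{"dp":[0,0,0],"yaw":4},{"dp":[0,0,0],"yaw":5},{"dp":[0,0,0],"yaw":6},{"dp":[0,0,0],"yaw":6},{"dp":[0,0,0],"yaw":6}]}}

```text
time_s: 7.83
tcp_pos: [0.4944, -0.2246, 0.1153]
eef_rot: [-179.9, -0.1, -108.0]
contact_force: [2.5, -5.7, -2.6]
gripper_width: 0.0084
gripper_force: 41.0
```

```bash
python3 -c "
from h import *
s=get_state();print(s['moment'],s['contact_force'],s['eef_rot'],s['joint_torque'],s['gripper_width'])"
```

```text
[-2.24271918 -0.89209886 -0.7008154 ] [ 2.5233862  -5.67744741 -2.55565013] [-1.79908873e+02 -7.48379761e-02 -1.08047742e+02] [  3.2034798  -45.12246609  23.99272442   4.6635747   -1.05627593
   0.73901296] 0.008363401248981507
```

Moment z jumped to -0.7 N·m, so the wing is at its stop. I'll release and rise.

Request:
{"name": "apply_moves", "arguments": {"targets": [{"dp":[0,0,0],"yaw":-1},{"dp":[0,0,0],"yaw":-1},{"dp":[0,0,0],"yaw":-1},{"dp":[0,0,0],"yaw":-1},{"dp":[0,0,0],"yaw":-1},{"dp":[0,0,0],"yaw":-1},{"dp":[0,0,0.01],"yaw":-1},{"dp":[0,0,0.03],"yaw":-1},{"dp":[0,0,0.06],"yaw":-1},{"dp":[0,0,0.09],"yaw":-1},{"dp":[0,0,0.09],"yaw":-1}], "grip": -0.3}}

```text
time_s: 8.75
tcp_pos: [0.4969, -0.2242, 0.2123]
eef_rot: [-179.4, 0.0, -108.9]
contact_force: [1.6, -0.9, 0.7]
gripper_width: 0.0566
gripper_force: 0.0
```

```bash
python3 - <<'E'
from fit import *
s=get_state();print(s['tcp_pos'],s['eef_rot'],s['contact_force'])
c=cap('scene');W=cloud(c)
P=near(W,[.5,-.17],.12,.004,.145);P=P[np.abs(stand(P,[.5018,-.1698,-.0022,-.1615,1.3]))<8]
for a in(1.0,1.3,-.1):
    q,e=fit(stand,P,[.5018,-.1698,-.0022,-.1615,a]);print(q.round(4),e,np.abs(stand(P,q)).sum())
# obstacles tall near the path
for n in('scene',):
    A=W.reshape(-1,3);A=A[~np.isnan(A[:,0])]
    for y in np.arange(-.2,.36,.04):
        print(round(y,2),[round(float(A[(abs(A[:,1]-y)<.02)&(abs(A[:,0]-x)<.02)][:,2].max(initial=-1)),2) for x in np.arange(.46,.86,.04)])
E
```

```text
[ 0.49694233 -0.22417923  0.21225817] [-1.79438087e+02  1.13020806e-02 -1.08907956e+02] [ 1.58466537 -0.87205277  0.70184564]
[ 0.5018 -0.1699 -0.0022 -0.1632  1.401 ] 0.9047178179893063 3522.6157070824283
[ 0.5018 -0.1699 -0.0022 -0.1632  1.401 ] 0.9047181849041515 3522.6157042882633
[ 0.5018 -0.1699 -0.0022 -0.1632  1.401 ] 0.9047178162105585 3522.615706981999
-0.2 [0.55, 0.54, 0.54, 0.33, 0.0, 0.0, 0.0, 0.11, 0.37, 0.51]
-0.16 [0.55, 0.55, 0.1, 0.0, 0.09, 0.11, 0.11, 0.11, 0.37, 0.5]
-0.12 [0.56, 0.55, 0.1, 0.01, 0.09, 0.11, 0.11, 0.26, 0.37, 0.52]
-0.08 [0.56, 0.55, 0.01, 0.01, 0.09, 0.11, 0.11, 0.25, 0.47, 0.52]
-0.04 [0.56, 0.56, 0.0, 0.0, 0.09, 0.11, 0.11, 0.25, 0.48, 0.53]
0.0 [0.57, 0.56, 0.0, 0.0, 0.04, 0.04, 0.0, 0.11, 0.36, 0.53]
0.04 [0.57, 0.57, 0.56, 0.0, 0.04, 0.04, 0.0, 0.0, 0.0, 0.53]
0.08 [0.0, 0.0, 0.0, 0.0, 0.04, 0.04, 0.0, 0.0, 0.0, 0.0]
0.12 [0.01, 0.0, 0.0, 0.01, 0.04, 0.04, 0.0, 0.0, 0.02, 0.05]
0.16 [0.01, 0.02, 0.02, 0.0, 0.05, 0.0, 0.0, 0.02, 0.02, 0.06]
0.2 [0.0, 0.01, 0.02, 0.0, 0.05, 0.0, 0.0, 0.02, 0.02, 0.03]
0.24 [0.0, 0.0, 0.0, 0.0, 0.0, 0.0, 0.0, 0.0, 0.02, 0.02]
0.28 [0.0, 0.0, 0.0, 0.0, 0.0, 0.0, 0.0, -0.0, 0.0, 0.0]
0.32 [-1.0, -1.0, -1.0, -1.0, -1.0, -1.0, -1.0, -1.0, -1.0, -1.0]
0.36 [-1.0, -1.0, -1.0, -1.0, -1.0, -1.0, -1.0, -1.0, -1.0, -1.0]
```

The wing fits at about 1.35 to 1.4 rad, so it is fully open. Now to the spindle grip.

Request:
{"name": "apply_moves", "arguments": {"targets": [{"dp":[0.008,0.025,0],"yaw":2},{"dp":[0.016,0.05,0],"yaw":4},{"dp":[0.026,0.08,0],"yaw":6},{"dp":[0.036,0.11,0],"yaw":8},{"dp":[0.046,0.14,0],"yaw":10},{"dp":[0.056,0.17,0],"yaw":12},{"dp":[0.066,0.2,0],"yaw":14},{"dp":[0.076,0.23,0],"yaw":16},{"dp":[0.086,0.26,0],"yaw":18},{"dp":[0.096,0.29,0],"yaw":20},{"dp":[0.106,0.32,0],"yaw":22},{"dp":[0.116,0.35,0],"yaw":24},{"dp":[0.124,0.375,0],"yaw":26},{"dp":[0.1294,0.39,0],"yaw":27},{"dp":[0.1294,0.397,-0.03],"yaw":27},{"dp":[0.1294,0.397,-0.06],"yaw":27},{"dp":[0.1294,0.397,-0.09],"yaw":27},{"dp":[0.1294,0.397,-0.12],"yaw":27},{"dp":[0.1294,0.397,-0.13],"yaw":27},{"dp":[0.1294,0.397,-0.13],"yaw":27}]}}

```text
time_s: 10.47
tcp_pos: [0.6212, 0.1726, 0.0721]
eef_rot: [179.7, -0.1, -82.0]
contact_force: [-0.8, 0.3, 0.6]
gripper_width: 0.0569
gripper_force: 0.0
```

```bash
python3 - <<'E'
from fit import *
s=get_state();print(s['tcp_pos'],s['eef_rot'],s['contact_force'])
c=cap('scene');W=cloud(c)
print(s['time_s'])
P=near(W,[.6231,.1744],.07,.06,.2)
for z in np.arange(.06,.14,.005):
    Q=P[(P[:,2]>=z)&(P[:,2]<z+.005)]
    if len(Q): print(z.round(3),len(Q),Q.min(0).round(4)[:2],Q.max(0).round(4)[:2])
E
```

```text
[0.62121123 0.17261711 0.07210422] [ 1.79672146e+02 -1.22581746e-01 -8.20200717e+01] [-0.82073634  0.30915473  0.57051778]
10.4667
0.075 5 [0.5792 0.1669] [0.6527 0.1844]
0.08 24 [0.576  0.1589] [0.6613 0.188 ]
0.085 42 [0.5738 0.1546] [0.6609 0.1898]
0.09 44 [0.5741 0.1543] [0.6614 0.1893]
0.095 40 [0.5736 0.1592] [0.6622 0.1887]
0.1 35 [0.5723 0.1571] [0.6611 0.1891]
0.105 31 [0.5721 0.1602] [0.6624 0.1898]
0.11 31 [0.5702 0.1705] [0.663  0.1898]
0.115 23 [0.5752 0.1734] [0.6645 0.1896]
0.12 26 [0.5743 0.1767] [0.6668 0.1893]
0.125 20 [0.5786 0.1644] [0.6662 0.1904]
0.13 17 [0.6488 0.1675] [0.6646 0.1913]
0.135 7 [0.6513 0.1664] [0.6543 0.1797]
0.14 10 [0.6516 0.171 ] [0.6537 0.186 ]
```

Request:
{"name": "apply_moves", "arguments": {"targets": [{"dp":[0.001,0.001,-0.01],"yaw":0},{"dp":[0.001,0.001,-0.02],"yaw":0},{"dp":[0.001,0.001,-0.03],"yaw":0},{"dp":[0.001,0.001,-0.04],"yaw":0},{"dp":[0.001,0.001,-0.05],"yaw":0},{"dp":[0.001,0.001,-0.06],"yaw":0},{"dp":[0.001,0.001,-0.06],"yaw":0},{"dp":[0.001,0.001,-0.06],"yaw":0},{"dp":[0.001,0.001,-0.06],"yaw":0}]}}

```text
time_s: 11.27
tcp_pos: [0.6244, 0.1749, 0.0153]
eef_rot: [-180.0, -0.0, -82.0]
contact_force: [-0.2, 0.6, 0.4]
gripper_width: 0.0569
gripper_force: 0.0
```

```bash
python3 - <<'E'
from fit import *
s=get_state();print(s['tcp_pos'],s['eef_rot'],s['contact_force'])
c=cap('scene');W=cloud(c)
P=near(W,[.63,.09],.12,.025,.056);P=P[P[:,1]<.15]
q=[.626,.1516,.0341,.1374]
for k in range(3):
    P2=P[np.abs(spin(P,q))<4]; q,e=fit(spin,P2,q,1.)
print(q,len(P2))
P=near(W,[.6231,.1744],.07,.012,.06)
for z in np.arange(.012,.06,.005):
    Q=P[(P[:,2]>=z)&(P[:,2]<z+.005)]
    if len(Q): print(z.round(3),len(Q),Q.min(0).round(4)[:2],Q.max(0).round(4)[:2])
a=cv2.resize(c['image'][190:290,110:240],(780,600),interpolation=cv2.INTER_CUBIC)
cv2.imwrite('pics/g1.png',a[:,:,::-1])
E
```

```text
[0.62442346 0.17494712 0.01527898] [-1.79991043e+02 -6.24291713e-03 -8.19763868e+01] [-0.16163323  0.60934154  0.3577253 ]
[0.62472703 0.14489905 0.0336153  0.15996878] 79
0.017 1 [0.6549 0.1716] [0.6549 0.1716]
0.022 24 [0.5791 0.1573] [0.6607 0.2023]
0.027 55 [0.5774 0.1586] [0.6664 0.2028]
0.032 62 [0.5771 0.1568] [0.6636 0.204 ]
0.037 92 [0.5764 0.1603] [0.6632 0.2033]
0.042 48 [0.5768 0.1598] [0.6616 0.2032]
0.047 27 [0.576  0.1727] [0.664 0.192]
0.052 25 [0.5779 0.1752] [0.6668 0.1918]
0.057 11 [0.5762 0.1778] [0.6647 0.1912]
```

View pics/g1.png

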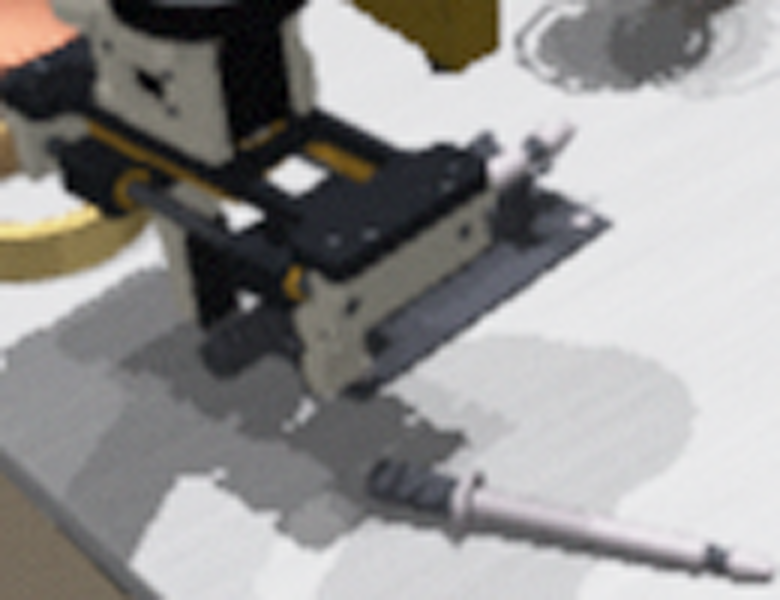

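The fingers straddle the ribbed grip (crop (240,345)). I'll go down 4 mm and close.

Request:
{"name": "apply_moves", "arguments": {"targets": [{"dp":[-0.001,0,-0.004],"yaw":0},{"dp":[-0.001,0,-0.004],"yaw":0},{"dp":[-0.001,0,-0.004],"yaw":0}]}}

```text
time_s: 11.57
tcp_pos: [0.6231, 0.1749, 0.0112]
eef_rot: [-180.0, 0.0, -82.0]
contact_force: [0.2, -0.0, -0.6]
gripper_width: 0.057
gripper_force: 0.0
```

Request:
{"name": "apply_moves", "arguments": {"targets": [{"dp":[0,0,0],"yaw":0},{"dp":[0,0,0],"yaw":0},{"dp":[0,0,0],"yaw":0},{"dp":[0,0,0],"yaw":0},{"dp":[0,0,0],"yaw":0},{"dp":[0,0,0],"yaw":0},{"dp":[0,0,0],"yaw":0},{"dp":[0,0,0],"yaw":0},{"dp":[0,0,0],"yaw":0},{"dp":[0,0,0],"yaw":0}], "grip": 1, "squeeze": 58}}

```text
time_s: 12.4
tcp_pos: [0.6236, 0.1751, 0.0113]
eef_rot: [-180.0, 0.0, -82.0]
contact_force: [1.6, -0.4, 0.5]
gripper_width: 0.0164
gripper_force: 58.0
```

Gripped (58 N). I'll lift and check how the spindle hangs.

Request:
{"name": "apply_moves", "arguments": {"targets": [{"dp":[0,0,0.006],"yaw":0},{"dp":[0,0,0.016],"yaw":0},{"dp":[0,0,0.03],"yaw":0},{"dp":[0,0,0.05],"yaw":0},{"dp":[0,0,0.075],"yaw":0},{"dp":[0,0,0.1],"yaw":0},{"dp":[0,0,0.12],"yaw":0},{"dp":[0,0,0.12],"yaw":0},{"dp":[0,0,0.12],"yaw":0},{"dp":[0,0,0.12],"yaw":0}]}}

```text
time_s: 13.23
tcp_pos: [0.6224, 0.1747, 0.131]
eef_rot: [179.9, 0.0, -82.0]
contact_force: [0.1, 0.3, -1.8]
gripper_width: 0.0166
gripper_force: 58.0
```

```bash
cat >> fit.py <<'E'
def axisfit(n,tcp,ax,z0):
    """axis points of shaft from circle-free cylinder fit: q=[x,y(at collar fixed),z,yaw,pitch]"""
    W=cloud(cap(n)).reshape(-1,3);W=W[~np.isnan(W[:,0])]
    c0=np.array([tcp[0],tcp[1],z0])-.024*np.array([-np.sin(ax),np.cos(ax),0])
    def f(P,q):
        y,p=q[3],q[4]
        d=np.array([np.sin(y)*np.cos(p),-np.cos(y)*np.cos(p),np.sin(p)]); v=P-q[:3]; s=v@d*1000
        r=np.linalg.norm(v-np.outer(v@d,d),axis=1)*1000
        R=np.where(s>138,7-(s-138)/3,np.where(s<0,15,7)); return np.hypot(np.maximum(r-R,0)+np.minimum(r-R,0),np.maximum(s-150,0)+np.maximum(-s,0)*0)*np.where(r<R,-1,1)
    q=np.r_[c0,ax,0.]
    for k,t in enumerate((15,8,4,4)):
        y,p=q[3],q[4]; d=np.array([np.sin(y)*np.cos(p),-np.cos(y)*np.cos(p),np.sin(p)])
        s=(W-q[:3])@d*1000; P=W[(s>10)&(s<155)]; P=P[np.abs(f(P,q))<t]
        r=least_squares(lambda x:f(P,x),q,loss='soft_l1',x_scale=[.001,.001,.001,.01,.01]); q=r.x
    # slide along axis fixed by nose extent
    y,p=q[3],q[4]; d=np.array([np.sin(y)*np.cos(p),-np.cos(y)*np.cos(p),np.sin(p)])
    s=(P-q[:3])@d; print(n,len(P),q.round(4),'yaw,pitch',np.degrees(q[3:]).round(2),'smax',s.max().round(4),'nose',(q[:3]+d*.15).round(4))
    return q
E
cat > ax.py <<'E'
import sys
from fit import *
s=get_state();print(s['time_s'],s['tcp_pos'].round(4),s['eef_rot'].round(2),s['contact_force'].round(1))
a=np.radians(s['eef_rot'][2]+90)
for n in('scene','top'): axisfit(n,s['tcp_pos'],a,s['tcp_pos'][2]+.0247)
E
python3 ax.py
```

```text
13.2333 [0.6224 0.1747 0.131 ] [ 1.7995e+02  2.0000e-02 -8.2010e+01] [ 0.1  0.3 -1.8]
scene 87 [ 0.6227  0.1479  0.1556  0.1629 -0.0293] yaw,pitch [ 9.33 -1.68] smax 0.1479 nose [ 0.647  -0.      0.1512]
top 205 [ 0.6252  0.1493  0.1548  0.1458 -0.009 ] yaw,pitch [ 8.36 -0.51] smax 0.1477 nose [0.647  0.0009 0.1535]
```

Droop is about 1°. Now to the pre-insert pose, in line with the stand, with the nose about 20 mm from the bush.

Request:
{"name": "apply_moves", "arguments": {"targets": [{"dp":[-0.012,-0.005,0],"yaw":-2},{"dp":[-0.028,-0.015,0],"yaw":-5},{"dp":[-0.045,-0.03,0],"yaw":-8},{"dp":[-0.06,-0.05,0],"yaw":-11},{"dp":[-0.072,-0.07,0],"yaw":-14},{"dp":[-0.079,-0.08,0],"yaw":-16},{"dp":[-0.079,-0.086,0],"yaw":-17.2},{"dp":[-0.079,-0.086,-0.01],"yaw":-17.2},{"dp":[-0.079,-0.086,-0.025],"yaw":-17.2},{"dp":[-0.079,-0.086,-0.04],"yaw":-17.2},{"dp":[-0.079,-0.086,-0.055],"yaw":-17.2},{"dp":[-0.079,-0.086,-0.07],"yaw":-17.2},{"dp":[-0.079,-0.086,-0.078],"yaw":-17.2},{"dp":[-0.079,-0.086,-0.079],"yaw":-17.2},{"dp":[-0.079,-0.086,-0.079],"yaw":-17.2},{"dp":[-0.079,-0.086,-0.079],"yaw":-17.2}]}}

```text
time_s: 14.67
tcp_pos: [0.5448, 0.0892, 0.0524]
eef_rot: [-180.0, 0.0, -99.1]
contact_force: [0.4, -0.6, -1.3]
gripper_width: 0.0166
gripper_force: 58.0
```

```bash
python3 ax.py; python3 - <<'E'
from fit import *
for n in('scene','top'):
    c=cap(n);W=cloud(c);P=near(W,[.5,-.17],.11,.004,.145)
    q=np.array([.5024,-.1704,0,-.16,1.35])
    for k in range(3): q,e=fit(stand,P[np.abs(stand(P,q))<6],q)
    d=np.array([-np.sin(q[3]),np.cos(q[3])]);print(n,q.round(4),'bush',q[:2]+.068*d,q[2]+.075)
    cv2.imwrite(f'pics/p_{n}.png',cv2.resize(c['image'][140:290,160:360] if n=='scene' else c['image'][150:240,170:310],(800,600) if n=='scene' else (800,514),interpolation=cv2.INTER_CUBIC)[:,:,::-1])
E
```

```text
14.6667 [0.5448 0.0892 0.0524] [-179.97    0.    -99.14] [ 0.4 -0.6 -1.3]
scene 137 [ 0.5372  0.0601  0.0769 -0.1376 -0.032 ] yaw,pitch [-7.88 -1.83] smax 0.141 nose [ 0.5167 -0.0884  0.0721]
top 187 [ 0.5407  0.065   0.0778 -0.1554 -0.0112] yaw,pitch [-8.9  -0.64] smax 0.1499 nose [ 0.5175 -0.0832  0.0761]
scene [ 0.5018 -0.1699 -0.0022 -0.1633  1.3902] bush [ 0.51287579 -0.1027616 ] 0.07279355697521762
top [ 5.0320e-01 -1.7130e-01  3.0000e-04 -1.6280e-01  1.3301e+00] bush [ 0.51421931 -0.10422135] 0.07530200750617276
```

View pics/p_scene.png

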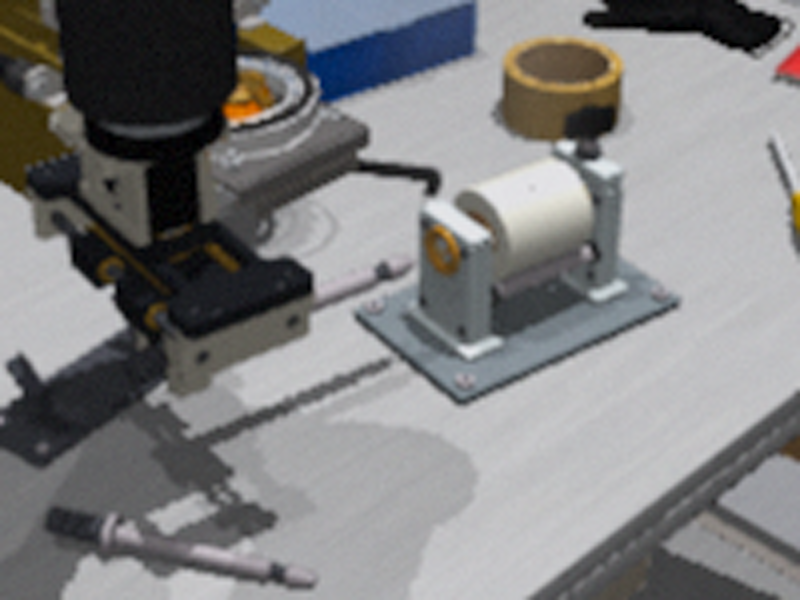

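The spindle nose (crop (405,262)) is in line with the brass bush (crop (443,248)). The fits give errors under 1.5 mm. Inserting the first 60 mm.

Request:
{"name": "apply_moves", "arguments": {"targets": [{"dp":[-0.001,-0.006,0],"yaw":0},{"dp":[-0.002,-0.012,0],"yaw":0},{"dp":[-0.003,-0.018,0],"yaw":0},{"dp":[-0.004,-0.024,0],"yaw":0},{"dp":[-0.0049,-0.03,0],"yaw":0},{"dp":[-0.0058,-0.036,0],"yaw":0},{"dp":[-0.0067,-0.042,0],"yaw":0},{"dp":[-0.0077,-0.048,0],"yaw":0},{"dp":[-0.0087,-0.054,0],"yaw":0},{"dp":[-0.0096,-0.059,0],"yaw":0},{"dp":[-0.0096,-0.059,0],"yaw":0}]}}

```text
time_s: 15.78
tcp_pos: [0.5342, 0.0289, 0.0521]
eef_rot: [180.0, -0.0, -99.2]
contact_force: [0.3, 0.5, -1.4]
gripper_width: 0.0165
gripper_force: 58.0
```

```bash
python3 ax.py
```

```text
15.7833 [0.5342 0.0289 0.0521] [ 1.7998e+02 -1.0000e-02 -9.9230e+01] [ 0.3  0.5 -1.4]
scene 146 [ 0.5071 -0.1011  0.0834 -0.0017  0.2989] yaw,pitch [-0.1  17.12] smax 0.1145 nose [ 0.5069 -0.2445  0.1275]
top 210 [ 0.5209 -0.0592  0.0763 -0.1945  0.2564] yaw,pitch [-11.14  14.69] smax 0.1453 nose [ 0.4929 -0.2016  0.1143]
```

Request:
{"name": "apply_moves", "arguments": {"targets": [{"dp":[-0.0009,-0.006,0],"yaw":0},{"dp":[-0.0018,-0.012,0],"yaw":0},{"dp":[-0.0027,-0.018,0],"yaw":0},{"dp":[-0.0037,-0.024,0],"yaw":0},{"dp":[-0.0047,-0.03,0],"yaw":0},{"dp":[-0.0056,-0.036,0],"yaw":0},{"dp":[-0.0066,-0.042,0],"yaw":0},{"dp":[-0.0076,-0.048,0],"yaw":0},{"dp":[-0.0085,-0.054,0],"yaw":0},{"dp":[-0.0094,-0.059,0],"yaw":0},{"dp":[-0.0094,-0.059,0],"yaw":0}]}}

```text
time_s: 16.8
tcp_pos: [0.5249, -0.03, 0.0521]
eef_rot: [180.0, -0.0, -99.2]
contact_force: [0.0, -0.4, -1.7]
gripper_width: 0.0163
gripper_force: 58.0
```

Still no force. Next 35 mm, slower, through the lock bush.

Request:
{"name": "apply_moves", "arguments": {"targets": [{"dp":[-0.0006,-0.004,0],"yaw":0},{"dp":[-0.0012,-0.008,0],"yaw":0},{"dp":[-0.0019,-0.012,0],"yaw":0},{"dp":[-0.0026,-0.016,0],"yaw":0},{"dp":[-0.0032,-0.02,0],"yaw":0},{"dp":[-0.0039,-0.024,0],"yaw":0},{"dp":[-0.0045,-0.028,0],"yaw":0},{"dp":[-0.0051,-0.032,0],"yaw":0},{"dp":[-0.0056,-0.035,0],"yaw":0},{"dp":[-0.0056,-0.035,0],"yaw":0}]}}

```text
time_s: 17.63
tcp_pos: [0.5195, -0.0647, 0.0522]
eef_rot: [180.0, -0.0, -99.2]
contact_force: [0.6, -0.7, -3.3]
gripper_width: 0.0166
gripper_force: 58.0
```

Request:
{"name": "apply_moves", "arguments": {"targets": [{"dp":[-0.0003,-0.002,0],"yaw":0},{"dp":[-0.0006,-0.004,0],"yaw":0},{"dp":[-0.001,-0.006,0],"yaw":0},{"dp":[-0.0013,-0.008,0],"yaw":0},{"dp":[-0.0016,-0.01,0],"yaw":0},{"dp":[-0.0019,-0.012,0],"yaw":0},{"dp":[-0.0019,-0.012,0],"yaw":0}]}}

```text
time_s: 18.22
tcp_pos: [0.5177, -0.0764, 0.0521]
eef_rot: [-180.0, -0.0, -99.2]
contact_force: [2.5, -0.2, -3.8]
gripper_width: 0.0161
gripper_force: 58.0
```

Request:
{"name": "apply_moves", "arguments": {"targets": [{"dp":[-0.0001,-0.0007,0],"yaw":0},{"dp":[-0.0002,-0.0014,0],"yaw":0},{"dp":[-0.0003,-0.002,0],"yaw":0},{"dp":[-0.0003,-0.002,0],"yaw":0}]}}

```text
time_s: 18.55
tcp_pos: [0.5174, -0.0781, 0.0522]
eef_rot: [-180.0, 0.0, -99.2]
contact_force: [2.3, 1.8, -4.1]
gripper_width: 0.0166
gripper_force: 58.0
```

Request:
{"name": "apply_moves", "arguments": {"targets": [{"dp":[-0.0001,-0.0007,0],"yaw":0},{"dp":[-0.0002,-0.0014,0],"yaw":0},{"dp":[-0.0003,-0.002,0],"yaw":0},{"dp":[-0.0003,-0.002,0],"yaw":0}]}}

```text
time_s: 18.88
tcp_pos: [0.5174, -0.0791, 0.052]
eef_rot: [-180.0, 0.1, -99.2]
contact_force: [2.0, 8.7, -5.0]
gripper_width: 0.0165
gripper_force: 58.0
```

Contact is building at the expected seat. I'll lower 1 mm to ease the z load and press a bit more.

Request:
{"name": "apply_moves", "arguments": {"targets": [{"dp":[0,0,-0.0006],"yaw":0},{"dp":[0,0,-0.0012],"yaw":0},{"dp":[-0.0001,-0.0007,-0.0012],"yaw":0},{"dp":[-0.0002,-0.0014,-0.0012],"yaw":0},{"dp":[-0.0002,-0.0014,-0.0012],"yaw":0},{"dp":[-0.0002,-0.0014,-0.0012],"yaw":0}]}}

```text
time_s: 19.38
tcp_pos: [0.5176, -0.0794, 0.0513]
eef_rot: [-179.9, 0.2, -99.2]
contact_force: [-0.5, 16.6, -1.0]
gripper_width: 0.0164
gripper_force: 58.0
```

```bash
python3 - <<'E'
from fit import *
for n in('scene','top'):
    c=cap(n);W=cloud(c);P=near(W,[.5,-.17],.11,.004,.145);P=P[P[:,1]<-.12]
    q,e=fit(stand,P[np.abs(stand(P,[.5024,-.1704,0,-.162,1.35]))<6],[.5024,-.1704,0,-.162,1.35]);print(n,q.round(4))
    p=loc(W.reshape(-1,3),*q[:4])*1000
    # spindle in gap roll/tall cheek & beyond far bush; collar/flange gap
    for a,b in((-120,-65),(62,68),(68,75),(75,84)):
        k=p[(abs(p[:,0])<20)&(p[:,1]>a)&(p[:,1]<b)&(abs(p[:,2]-75)<20)]; print(a,b,len(k),k.min(0).round(1) if len(k) else '',k.max(0).round(1) if len(k) else '')
c=cap('scene');cv2.imwrite('pics/e1.png',cv2.resize(c['image'][140:260,220:380],(800,600),interpolation=cv2.INTER_CUBIC)[:,:,::-1])
E
```

```text
scene [ 0.5019 -0.1699 -0.0022 -0.1662  1.3573]
-120 -65 0  
62 68 7 [-17.5  62.2  55.5] [-6.2 64.9 62.5]
68 75 0  
75 84 0  
top [ 5.0320e-01 -1.7130e-01  3.0000e-04 -1.6460e-01  1.3637e+00]
-120 -65 13 [ -6.8 -80.2  76.1] [  2.  -66.7  84.2]
62 68 0  
68 75 0  
75 84 0
```

View pics/e1.png

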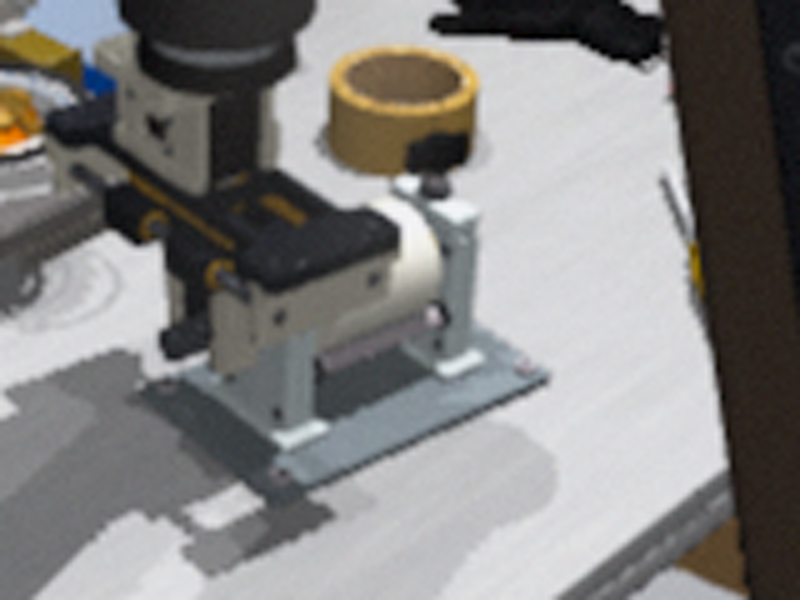

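The nose shows beyond the tall cheek (y ≈ -80 mm in the top depth) and the wing is open. One last press to confirm it is seated, then hold still.

Request:
{"name": "apply_moves", "arguments": {"targets": [{"dp":[-0.0001,-0.0006,0],"yaw":0},{"dp":[-0.0002,-0.0012,0],"yaw":0},{"dp":[-0.0002,-0.0012,0],"yaw":0},{"dp":[-0.0002,-0.0012,0],"yaw":0},{"dp":[-0.0002,-0.0012,0],"yaw":0},{"dp":[-0.0002,-0.0012,0],"yaw":0},{"dp":[-0.0002,-0.0012,0],"yaw":0},{"dp":[-0.0002,-0.0012,0],"yaw":0}]}}

```text
time_s: 20.2
tcp_pos: [0.5177, -0.0795, 0.0513]
eef_rot: [-179.9, 0.2, -99.2]
contact_force: [-2.3, 23.2, 0.1]
gripper_width: 0.0167
gripper_force: 58.0
```

```bash
python3 - <<'E'
from fit import *
s=get_state();print(s['tcp_pos'],s['contact_force'],s['qd'].round(2))
for i in range(3):
    W=cloud(cap('top'));p=loc(W.reshape(-1,3),.5032,-.1713,.0003,-.1626)*1000
    k=p[(abs(p[:,0])<20)&(p[:,1]>-120)&(p[:,1]<-65)&(abs(p[:,2]-75)<20)];print(len(k),k.min(0),k.max(0))
s=get_state();print(s['tcp_pos'],s['contact_force'],s['gripper_force'],s['time_s'])
E
```

```text
[ 0.51768453 -0.07946658  0.05134313] [-2.27032626 23.23221147  0.13910927] [ 0.06 -0.08 -0.04  0.01  0.01  0.07]
13 [ -6.36601085 -80.09011384  76.79106755] [  1.73275637 -66.82914749  82.03296403]
13 [ -6.46022151 -79.91593632  78.96201413] [  1.40519583 -66.47756662  85.6535903 ]
13 [ -6.37667394 -80.04715346  76.84087604] [  1.66729072 -66.58386139  84.49036961]
[ 0.51769357 -0.07948518  0.05132098] [-1.07488315 23.01894946  0.86375793] 58.005276918411255 20.35
```

It is firmly seated: 23 N of reaction with no further travel, and it holds steady. Handing in.

```bash
python3 -c "
from h import *
print(r.close_job())"
```

```text
the job is handed in; nothing more can be done
None
```

The lock is turned to its stop, and the spindle is threaded through both bushes with its collar pressed against the low cheek's bush (about 23 N). The gripper is still holding it there; I handed the job in at about 20 s.

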